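# Read a crack in a concrete test beam with the crack microscope

### The arm

A 6-joint arm with a two-finger parallel gripper is mounted at the origin on the work surface. World frame = base frame: x ahead of the robot, y to its left, z up, the work surface at z = 0. Lengths are in m, angles in rad, forces in N, time in s.
With the tool pointing down it reaches from about 0.425 to 0.95 m from the base axis. Payload 3.5 kg.
Tool frame: the origin (TCP) lies on the centre line of the jaws, within the pads' length; the fingertips stand 8 mm ahead of it and the grasp point (between the pads) lies 11 mm behind it; z points along the fingers, y is the line along which they close (so a half turn about z gives the same grasp; the last joint's range is limited). The gripper opens to 85 mm and grips with 20 to 120 N. Pads are 22 mm wide; open, the fingers measure 114 mm over their backs; the gripper's body (76 mm by 85 mm) begins 54 mm behind the grasp point. The pads swing forward as they close: fully open they stand 13 mm farther back than shut.
Start: joints at [-1.251, 0.286, 1.577, -0, 1.279, -0.15], TCP at [0.306, -0.602, 0.213] pointing down, gripper open.
Joint ranges: [-2.77, 2.77], [-0.9, 2.22], [0.21, 2.48], [-1.53, 4.67], [0.24, 2.81], [-2.84, 2.84]. Speed limits (rad/s): [2.79, 2.79, 3.14, 3.14, 3.14, 3.14].

### API

Orientations are given as a unit quaternion [x, y, z, w].
In Python, from plant import ctrl gives the robot as it stands. The module is installed in compiled form; this text tells all that it offers.
- The arm moves only by the tool send_rows, never from a script. Its argument "steps" is a list of rows, each a list of 5 numbers: the shift along the tool's x, y, z in m, then the turn about the tool's z in degrees, then the opening, from -1 (shut) to 1 (fully open). A call has 1 to 12 rows; each row is the pose to reach, as a shift and turn from the pose commanded when the call began, along the tool's axes at that moment; what a row does not reach only later rows make up. A row lasts 1/10 s, in which the tool goes at most 50 mm and 8.59 degrees, less where a joint would pass 70% of its speed; a pose out of reach is approached as far as the arm can. A call with a gripper value outside its range is refused whole. The fingers move at their own pace and stop on an object; "squeeze" is the grip in N (left out, the last holds). Time passes only in rows, so rows that repeat a pose let the fingers close. It gives the time, the measured TCP pose, the force, the opening and the grip force at its end, in the units of the state.
- ctrl.get_state(): the state, without advancing time (a new reading comes with each control period).
- ctrl.read_camera(name): name is "scene" or "top" or "wrist"; returns the picture (384x512x3 uint8, red, green, blue); there is no depth.
- ctrl.calibration(name): a dict with "intrinsics" (3x3 intrinsics, pixels), "extrinsics" (4x4, takes a point from world to camera coordinates); the wrist camera has in their place "tool_from_camera" (4x4, takes a point from camera to tool coordinates, whose origin is the TCP and whose axes are the flange's). Camera axes: x right, y up, looking along -z (the intrinsics and any distortion apply to the point x, -y, -z); pixel columns grow to the right and rows downward; lengths in m; the calibration is good to about 2 mm. A picture is of the moment at which its call begins: read the wrist's pose just before it. calibration takes no time and is no camera call.
- ctrl.sign_off(): hands the job in; it is judged then, once.
The state is a dict: "time": time; "qpos": joint angles; "dq": joint speeds; "joint_efforts": joint torques, N m; "eef_pos": TCP position; "tcp_rot": TCP orientation; "contact_force": force on the tool from outside, world axes, zero at the start; "wrist_torque": the same for the moment, N m; "opening": opening from 0.0 (shut) to 1.0 (fully open); "finger_force": force on a finger pad.
Only numpy, scipy, OpenCV 4.12 (cv2) and the standard library are available. Lean on these libraries where they do the work, as an engineer would, in place of code of your own. Each camera call takes 0.05 s, during which the arm holds its last target. There are 200 camera calls.

### The job

Get the crack microscope ready and hold it on the crack for a width reading: lift the red dust cap off its eyepiece and set the cap, mouth down, in the round recess of the grey stand, then lift the microscope out of its socket and set its foot flat on the concrete beam, wholly inside the blue crayon ring, upright and turned so that its scale (which runs in line with the lamp arm) lies square across the crack. Press it down lightly, about 10 N on the concrete and never hard, leave everything else on the bench where it is, and finish while still holding it there in the gripper: do not let go.

Things in the scene. Friction and masses are not known exactly. Their poses are not given: they have to be found in the camera images.
- cap_mid (a point): Centre (half-way up) of the loose red plastic dust cap on the microscope's eyepiece: a round cup, mouth down, 40 mm diameter, 24 mm tall, 30 g; z points up to its closed top. Its hollow is 14 mm deep, so it must be raised over 14 mm to clear the eyepiece (30 mm diameter). Loose fit, no snap.
- cap_recess (a point): Centre of the floor of the round recess for the cap in the grey bench stand: 47 mm diameter, 5 mm deep, open upward. The stand is a fixed slab 250 x 85 mm, 16 mm high; x runs along its length. The microscope's socket lies 150 mm away at -x; between them a glass slide, 3 mm proud. With the cap seated, point cap_mid is 12 mm above this point.
- scope_grip (a point): Centre of the microscope's dark grey focus housing, where to hold it: a block 36 mm along x, 34 mm along y (take it by these two flat y faces), 40 mm tall. z points up the barrel, x to the lamp arm's side; the measuring scale runs along x. The eyepiece top is 38 mm above this point, the foot's underside 102 mm below. On the -x side a focus knob (22 mm diameter) stands out to 32 mm from the axis.
- scope_foot (a point): Centre of the underside of the microscope's round foot; axes as scope_grip. Microscope: 140 mm tall, 300 to 420 g, upright in the stand's socket (49 mm wide, 5 mm deep, loose fit). The lamp arm is a black pod leaning out to 55 mm on +x, 15 to 78 mm above the foot. The foot is a black rubber boot, 46 mm diameter, that gives way straight upward, about 1 mm for each 5 N, up to 4 mm.
- beam: Fixed concrete test beam 350 x 100 x 100 mm lying on the bench (too heavy to shift); origin at the centre of its underside, x along its length, z up; top face 100 mm above the bench.
- crack: The marked spot: a thin black crack about 82 mm long on the beam's top face with a blue crayon ring drawn round the place to be read (inside diameter about 60 mm). Origin at the ring's centre on the concrete's surface; the crack runs along y, so x is the direction square across the crack; z up. Nothing stands proud.
- crayon: Bystander: loose blue marking crayon lying on the bench, 93 mm long, 12 mm thick; origin under its middle.
- cube: Bystander: loose 50 mm mortar cube; origin at the centre of its underside.
- cylinder: Bystander: loose upright concrete cylinder, 100 mm diameter, 200 mm tall, 3.7 kg; origin at the centre of its underside.
- brush: Bystander: loose bench brush with wooden handle, 300 mm long along x, 70 mm high, bristles down; origin on the bench below where handle and head meet.
- wash_bottle: Bystander: loose white plastic bottle with red cap, 68 mm diameter, 170 mm tall; origin at the centre of its underside.

How it is judged:
By the outcome, as a careful person would: the job done as asked, in the order asked, and still so for the second after the job is handed in, while the arm keeps its last pose, push and grip.
It also fails if it takes over 58 s, if anything falls off the work surface, if the arm or the gripper's body presses on something with over 40 N, if the wrist force passes 120 N, or if a joint passes its speed limit or range.

## Working session

There is one attempt and no reset: what is moved stays moved. The work goes in short steps, Python scripts to look and compute and a tool call to move; the robot and the scene stay as the last step left them, time stands still between calls to the robot, and variables do not carry over. Pictures are saved under pics/ and viewed, at most 10 in all, crops included, and the job is handed in when it is done.

Besides the shell and the picture viewer there is one more tool, called after "Call:" in YAML: its name, and indented under it one key for each argument. send_rows: Moves the arm, as the interface text tells. Its arguments: {"type":"object","properties":{"steps":{"type":"array","items":{"type":"array","items":{"type":"number"}}},"squeeze":{"type":"number"}},"required":["steps"]}

```bash
mkdir -p pics; cat > h.py <<'E'
import numpy as np, cv2
from plant import ctrl
from scipy.spatial.transform import Rotation as R
def snap(n,f):
    im=ctrl.read_camera(n); cv2.imwrite(f'pics/{f}.png',im[:,:,::-1]); return im
E
python3 - <<'E'
from h import *
for n in("scene","top","wrist"):
    c=ctrl.calibration(n); print(n,{k:np.round(v,4).tolist() if not isinstance(v,str) else v for k,v in c.items()})
s=ctrl.get_state(); print(s)
a=snap("scene","s0");b=snap("top","t0");c=snap("wrist","w0")
cv2.imwrite('pics/t0b.png',cv2.resize(cv2.imread('pics/t0.png'),(800,600),interpolation=cv2.INTER_CUBIC))
cv2.imwrite('pics/s0b.png',cv2.resize(cv2.imread('pics/s0.png'),(800,600),interpolation=cv2.INTER_CUBIC))
E
```

```text
scene {'intrinsics': [[395.5079, 0.0, 256.7446], [0.0, 395.5079, 190.8558], [0.0, 0.0, 1.0]], 'extrinsics': [[0.0801, 0.9968, -0.0015, -0.0664], [-0.7838, 0.0639, 0.6177, 0.3917], [0.6158, -0.0483, 0.7864, -1.7036], [0.0, 0.0, 0.0, 1.0]]}
top {'intrinsics': [[471.2242, 0.0, 254.3952], [0.0, 471.2242, 197.4657], [0.0, 0.0, 1.0]], 'extrinsics': [[-0.0247, -0.9997, 0.0002, 0.0156], [0.9808, -0.0242, 0.1935, -0.5948], [-0.1934, 0.0049, 0.9811, -1.3871], [0.0, 0.0, 0.0, 1.0]]}
wrist {'intrinsics': [[343.49, 0.0, 251.8383], [0.0, 343.49, 192.3258], [0.0, 0.0, 1.0]], 'tool_from_camera': [[-0.0004, 0.9625, 0.2714, 0.0704], [1.0, 0.0003, 0.0006, -0.0001], [0.0005, 0.2714, -0.9625, -0.1601], [0.0, 0.0, 0.0, 1.0]]}
{'time': 0.0, 'qpos': array([-1.25101335e+00,  2.87176611e-01,  1.57819047e+00, -2.45514497e-06,
        1.27858960e+00, -1.50035908e-01]), 'dq': array([-0.00017425,  0.00093205,  0.0025886 ,  0.00019935,  0.00252803,
       -0.00034595]), 'joint_efforts': array([-8.79395557e-04, -4.05988812e+01, -2.92625087e+01, -2.25495460e-04,
        5.82819484e-03, -3.12350934e-06]), 'eef_pos': array([ 0.30537012, -0.60118742,  0.21193263]), 'tcp_rot': array([ 9.72534662e-01,  2.32755096e-01, -1.01371971e-04, -1.17765704e-03]), 'contact_force': array([ 0.32787636,  0.29204188, -0.65524574]), 'wrist_torque': array([ 0.00333278, -0.01891133, -0.04072832]), 'finger_force': 0.0, 'opening': 1.0010658528301546}
```

View pics/t0b.png

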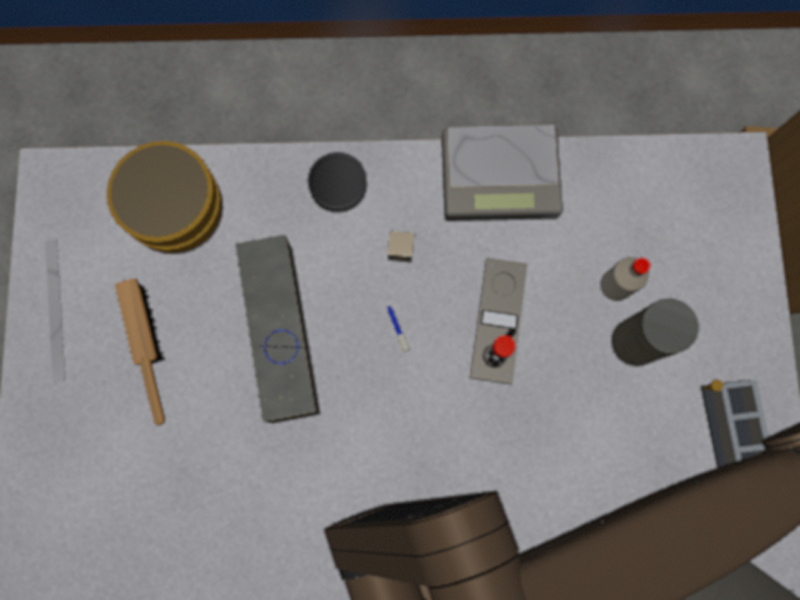

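View pics/s0b.png

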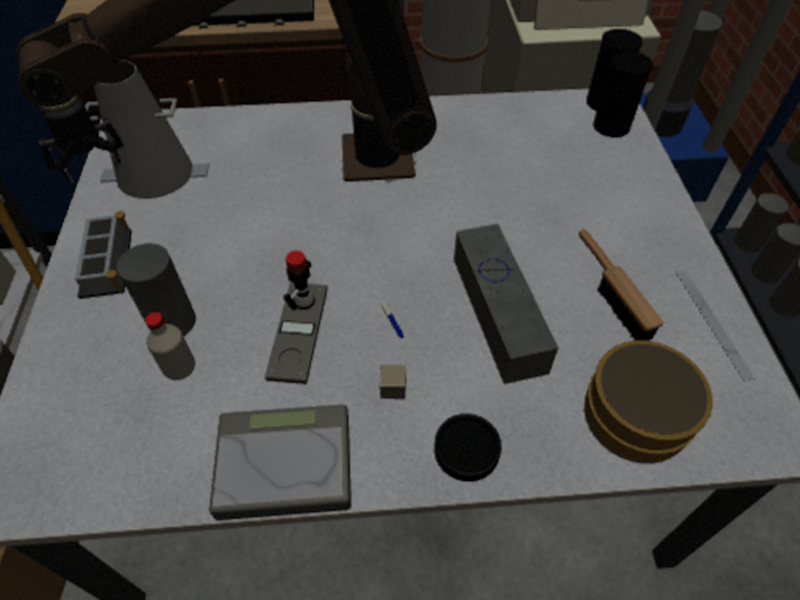

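The top view shows the scope with its red cap at about (504,346), the recess at (504,284), the ring at (282,347) and the crack running roughly along image columns. All of these are in the 800 px view.

```bash
cat >> h.py <<'E'
def cam(n,s=None):
    c=ctrl.calibration(n); K=np.array(c["intrinsics"])
    if n!="wrist": return K,np.array(c["extrinsics"])
    T=np.eye(4);T[:3,:3]=R.from_quat(s["tcp_rot"]).as_matrix();T[:3,3]=s["eef_pos"]
    return K,np.linalg.inv(T@np.array(c["tool_from_camera"]))
def ray(KE,uv,z):
    K,E=KE; d=np.linalg.inv(K)@[uv[0],uv[1],1]; d=E[:3,:3].T@(d*[1,-1,-1]); o=-E[:3,:3].T@E[:3,3]
    return o+d*(z-o[2])/d[2]
def proj(KE,p):
    K,E=KE; q=E[:3,:3]@p+E[:3,3]; q=K@(q*[1,-1,-1]); return q[:2]/q[2]
def tool(s,p): # world displacement target p -> tool shift
    return R.from_quat(s["tcp_rot"]).inv().apply(np.array(p)-s["eef_pos"])
E
python3 - <<'E'
from h import *
k=cam("top"); f=1.5625
for n,u,z in[("cap",(504,346),.161),("rec",(504,284),.016),("ring",(282,347),.1),("st1",(487,259),.016),("st2",(526,263),.016),("st3",(512,384),.016),("st4",(471,378),.016),("foot",(492,357),.02),("knob",(512,332),.113),("crackL",(258,345),.1),("crackR",(306,348),.1)]:
    print(n,ray(k,np.array(u)/f,z).round(4))
k=cam("scene")
for n,u,z in[("cap",(296,258),.161),("rec",(290,357),.016),("ring",(494,270),.1)]:
    print(n,ray(k,np.array(u)/f,z).round(4))
s=ctrl.get_state();print(R.from_quat(s["tcp_rot"]).as_matrix().round(3))
E
```

```text
cap [ 0.5012 -0.1887  0.161 ]
rec [ 0.6489 -0.2171  0.016 ]
ring [0.5183 0.2207 0.1   ]
st1 [ 0.7022 -0.1851  0.016 ]
st2 [ 0.6918 -0.2645  0.016 ]
st3 [ 0.4454 -0.2223  0.016 ]
st4 [ 0.4593 -0.1416  0.016 ]
foot [ 0.4997 -0.1848  0.02  ]
knob [ 0.5341 -0.2123  0.113 ]
crackL [0.5232 0.2659 0.1   ]
crackR [0.5152 0.1754 0.1   ]
cap [ 0.507  -0.1882  0.161 ]
rec [ 0.65   -0.2166  0.016 ]
ring [0.5201 0.2233 0.1   ]
[[ 0.892  0.453 -0.001]
 [ 0.453 -0.892  0.002]
 [ 0.    -0.002 -1.   ]]
```

Call:
send_rows:
  steps:
    - [0,0,-0.05,0,1]
    - [0,0,-0.09,0,1]
    - [0.4,-0.246,-0.09,65,1]
    - [0.4,-0.246,-0.09,65,1]
    - [0.4,-0.246,-0.09,65,1]
    - [0.4,-0.246,-0.09,65,1]
    - [0.4,-0.246,-0.09,65,1]
    - [0.4,-0.246,-0.09,65,1]
    - [0.4,-0.246,-0.09,65,1]
    - [0.4,-0.246,-0.09,65,1]
    - [0.4,-0.246,-0.09,65,1]
    - [0.4,-0.246,-0.09,65,1]

```text
time: 1.35
eef_pos: [0.552, -0.1981, 0.303]
tcp_rot: [0.946, -0.325, -0.0, -0.0]
contact_force: [0.7, 0.7, 0.8]
opening: 0.999
finger_force: 0.0
```

Call:
send_rows:
  steps:
    - [0,0,0,0,1]
    - [0,0,0,0,1]
    - [0,0,0,0,1]

```text
time: 1.65
eef_pos: [0.5504, -0.2023, 0.303]
tcp_rot: [0.945, -0.327, -0.0, 0.0]
contact_force: [0.3, -0.1, -0.2]
opening: 0.999
finger_force: 0.0
```

```bash
python3 - <<'E'
from h import *
s=ctrl.get_state(); im=snap("wrist","w1"); k=cam("wrist",s)
print(s["time"],s["eef_pos"],R.from_quat(s["tcp_rot"]).as_matrix().round(3).tolist(),s["contact_force"])
for n,p in [("cap",[.503,-.188,.161]),("rec",[.6495,-.217,.016])]: print(n,proj(k,np.array(p)))
cv2.imwrite('pics/w1b.png',cv2.resize(cv2.imread('pics/w1.png'),(800,600),interpolation=cv2.INTER_CUBIC))
E
```

```text
1.65 [ 0.55036268 -0.2023442   0.30304878] [[0.786, -0.618, -0.001], [-0.618, -0.786, -0.0], [-0.0, 0.001, -1.0]] [ 0.31548732 -0.10251574 -0.22468774]
cap [272.64581414 223.14026073]
rec [212.97038683  80.35389567]
```

View pics/w1b.png

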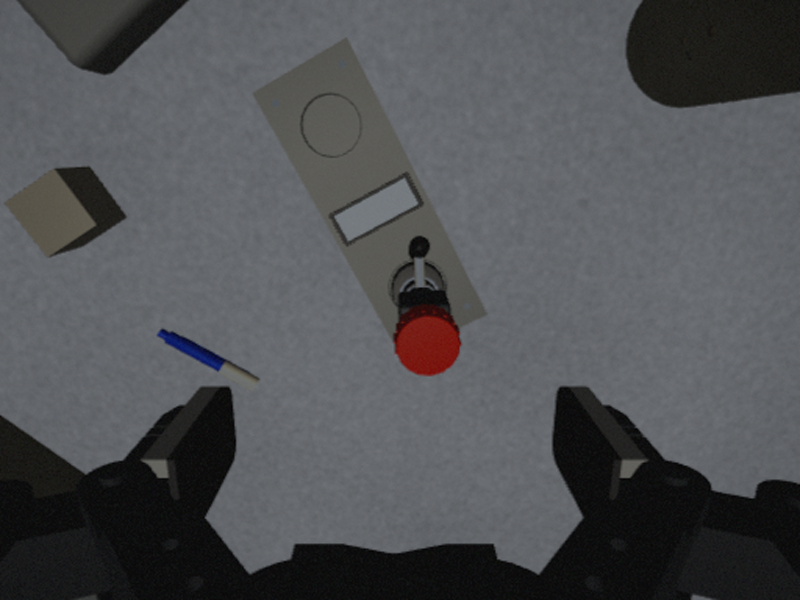

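The wrist view shows the cap centre at (428,342), the recess at (331,125), and a stem with a black tip at (419,245) pointing along tool +x. I need a closer crop to tell the knob from the lamp.

```bash
python3 - <<'E'
import cv2,numpy as np
c=lambda f,x,y,w:cv2.convertScaleAbs(cv2.resize(cv2.imread(f'pics/{f}.png')[y:y+w,x:x+w],(400,400),interpolation=cv2.INTER_CUBIC),alpha=1.8,beta=15)
cv2.imwrite('pics/c1.png',np.hstack([c('s0',165,150,50),c('w1',220,140,100)]))
E
```

```text
(no output)
```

View pics/c1.png

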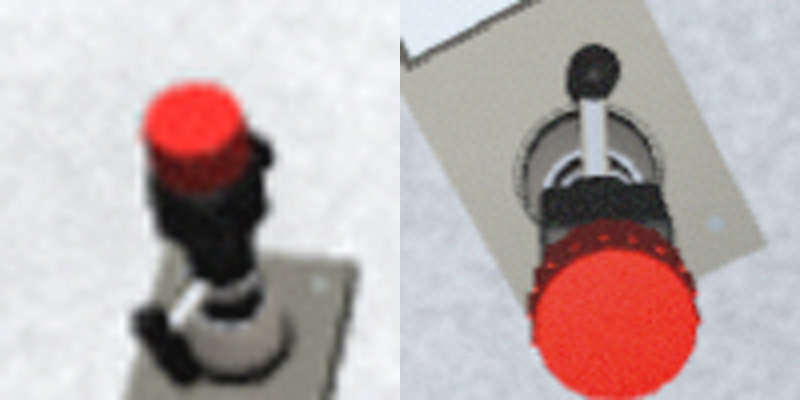

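The crop shows the lamp pod (black tip on a light stem) on the tool +x side and the knob hidden behind, so scope +x points roughly along tool +x, near -38°.

```bash
python3 - <<'E'
from h import *
s=ctrl.get_state(); k=cam("wrist",s)
im=cv2.imread('pics/w1.png').astype(int); m=(im[:,:,2]>170)&(im[:,:,1]<60)
ys,xs=np.nonzero(m); u=(xs.mean()+.0,ys.mean()); print(u,len(xs))
cap=ray(k,u,.161); print("cap",cap)
P=lambda x,y:(220+(x-400)/4,140+y/4)
for z in (.06,.075,.088):
    d=ray(k,P(594,72),z)-cap; print("pod",z,d.round(4),np.degrees(np.arctan2(d[1],d[0])))
d=ray(k,P(665,186),.133)-ray(k,P(545,186),.133); print("edge",np.linalg.norm(d),np.degrees(np.arctan2(d[1],d[0]))+90)
a=ray(k,P(545,230),.133); print('housing')
print("rec",ray(k,(211.8,80),.016)); print("socket",ray(k,P(590,172),.016))
x=R.from_quat(s["tcp_rot"]).as_matrix()[:,0]; print("tool yaw",np.degrees(np.arctan2(x[1],x[0])))
print(tool(s,[cap[0],cap[1],.153]))
E
```

```text
(np.float64(nan), np.float64(nan)) 0
cap [nan nan nan]
pod 0.06 [nan nan nan] nan
pod 0.075 [nan nan nan] nan
pod 0.088 [nan nan nan] nan
edge 0.029830995103507913 -38.194165658957644
housing
rec [ 0.65071266 -0.21642914  0.016     ]
socket [ 0.50364343 -0.19055284  0.016     ]
tool yaw -38.18009036529419
[nan nan nan]<stdin>:4: RuntimeWarning: Mean of empty slice.
  ret = ret.dtype.type(ret / rcount)
```

```bash
python3 - <<'E'
from h import *
s=ctrl.get_state(); k=cam("wrist",s)
im=cv2.imread('pics/w1.png').astype(int); r=im[221,274]; print(r)
m=(im[:,:,2]>.8*r[2])&(im[:,:,1]<.5*im[:,:,2]); ys,xs=np.nonzero(m); u=((xs.min()+xs.max())/2,(ys.min()+ys.max())/2); print(u,xs.min(),xs.max(),ys.min(),ys.max(),xs.mean(),ys.mean())
cap=ray(k,(xs.mean(),ys.mean()),.161); print("cap",cap)
P=lambda x,y:(220+(x-400)/4,140+y/4)
for z in (.06,.075,.088):
    d=ray(k,P(594,72),z)-cap; print("pod",z,d.round(4),np.degrees(np.arctan2(d[1],d[0])))
print(tool(s,[cap[0],cap[1],.153]), cap-ray(k,(211.8,80),.016))
E
```

```text
[ 21  26 123]
(np.float64(273.5), np.float64(220.5)) 253 294 202 239 273.46778242677823 220.9347280334728
cap [ 0.50423136 -0.19015031  0.161     ]
pod 0.06 [ 0.033  -0.0253 -0.101 ] -37.440006918162595
pod 0.075 [ 0.0356 -0.0264 -0.086 ] -36.54686780709584
pod 0.088 [ 0.0378 -0.0273 -0.073 ] -35.85634969304744
[-0.04387567  0.0186331   0.15014963] [-0.14648131  0.02627882  0.145     ]
```

Call:
send_rows:
  steps:
    - [-0.044,0.0186,0.04,0,1]
    - [-0.044,0.0186,0.08,0,1]
    - [-0.044,0.0186,0.11,0,1]
    - [-0.044,0.0186,0.13,0,0.8]
    - [-0.044,0.0186,0.15,0,0.8]
    - [-0.044,0.0186,0.15,0,0.8]
    - [-0.044,0.0186,0.15,0,0.8]
    - [-0.044,0.0186,0.15,0,0.2]
    - [-0.044,0.0186,0.15,0,-0.3]
    - [-0.044,0.0186,0.15,0,-0.5]
    - [-0.044,0.0186,0.15,0,-0.5]
    - [-0.044,0.0186,0.15,0,-0.5]
  squeeze: 25

```text
time: 2.9
eef_pos: [0.5049, -0.1889, 0.1536]
tcp_rot: [0.945, -0.326, 0.0, 0.0]
contact_force: [0.0, -0.2, -0.3]
opening: 0.253
finger_force: 0.0
```

Call:
send_rows:
  steps:
    - [0,0,0,0,-0.5]
    - [0,0,0,0,-0.5]
    - [0,0,0,0,-0.5]

```text
time: 3.2
eef_pos: [0.5048, -0.1889, 0.1533]
tcp_rot: [0.945, -0.326, -0.0, -0.0]
contact_force: [0.3, -0.0, 0.2]
opening: 0.251
finger_force: 0.0
```

The fingers closed to about 21 mm with no force, so the grasp missed. Looking again.

```bash
python3 - <<'E'
from h import *
snap("wrist","w2"); snap("scene","s2")
a=cv2.resize(cv2.imread('pics/w2.png'),(440,330)); b=cv2.resize(cv2.imread('pics/s2.png')[120:220,130:250],(360,300),interpolation=cv2.INTER_CUBIC)
b=cv2.copyMakeBorder(b,0,30,0,0,cv2.BORDER_CONSTANT); cv2.imwrite('pics/c2.png',cv2.convertScaleAbs(np.hstack([a,b]),alpha=1.7,beta=10))
E
```

```text
(no output)
```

View pics/c2.png

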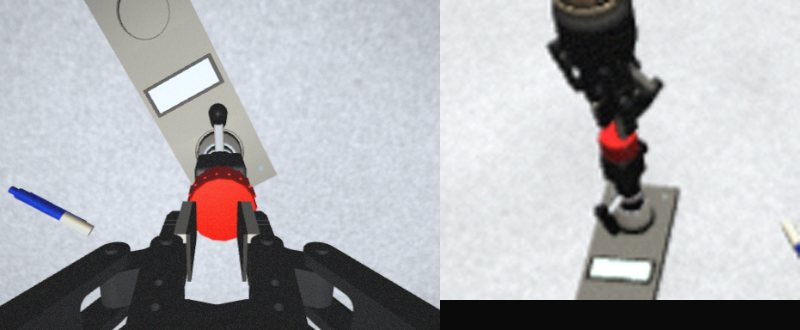

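The pads appear to lie over the cap's top rather than beside it. I'll overlay the projected TCP and tip points on enlarged crops to check.

```bash
python3 - <<'E'
from h import *
s=ctrl.get_state(); Rm=R.from_quat(s["tcp_rot"]).as_matrix(); p0=s["eef_pos"]; out=[]
for n,f,(x,y,w) in(("wrist","w2",(190,180,140)),("scene","s2",(165,135,60))):
    k=cam(n,s); im=cv2.imread(f'pics/{f}.png')[y:y+w,x:x+w]; im=cv2.convertScaleAbs(cv2.resize(im,(400,400),interpolation=cv2.INTER_CUBIC),alpha=2,beta=15)
    def dot(p,c): 
        q=(proj(k,p)+.5-[x,y])*400/w-.5; cv2.circle(im,(int(q[0]),int(q[1])),3,c,-1)
    dot(p0,(0,255,0))
    for sy in(-1,1):
        for sx in(-1,1):
            dot(p0+Rm@[.011*sx,.0106*sy,.008],(255,255,0)); dot(p0+Rm@[.011*sx,.0106*sy,-.02],(0,255,255))
    dot(np.array([.5042,-.1902,.161]),(255,0,0)); out.append(im)
cv2.imwrite('pics/c3.png',np.hstack(out))
E
```

```text
(no output)
```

View pics/c3.png

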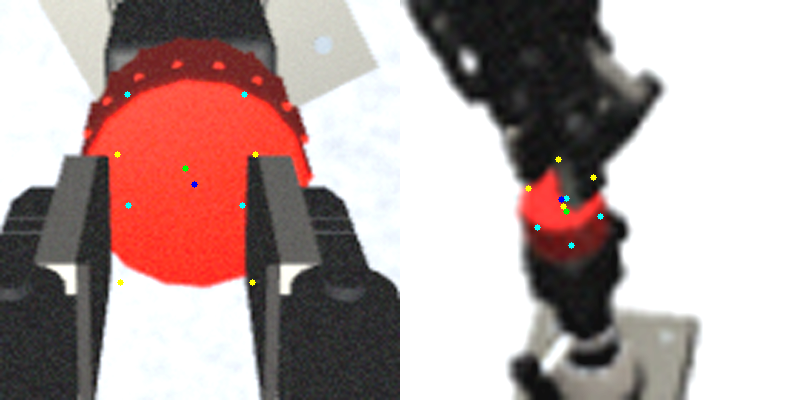

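Both crops show the tips about 20 mm behind the TCP (tool z ≈ -0.02), hovering about 12 mm above the cap top. The cap also sits about 3.5 mm toward +y of the finger mid-plane. I'll open, go 30 mm lower and re-grip.

Call:
send_rows:
  steps:
    - [0,0.003,0,0,0.6]
    - [0.001,0.0032,0,0,0.6]
    - [0.001,0.0032,0,0,0.6]
    - [0.001,0.0032,0.01,0,0.6]
    - [0.001,0.0032,0.02,0,0.6]
    - [0.001,0.0032,0.03,0,0.6]
    - [0.001,0.0032,0.03,0,0.6]
    - [0.001,0.0032,0.03,0,-0.2]
    - [0.001,0.0032,0.03,0,-0.5]
    - [0.001,0.0032,0.03,0,-0.5]
    - [0.001,0.0032,0.03,0,-0.5]
    - [0.001,0.0032,0.03,0,-0.5]
  squeeze: 25

```text
time: 4.5
eef_pos: [0.5039, -0.1922, 0.1238]
tcp_rot: [0.945, -0.326, 0.0, 0.0]
contact_force: [0.5, 0.8, 0.3]
opening: 0.446
finger_force: 25.1
```

Call:
send_rows:
  steps:
    - [0,0,0,0,-0.5]
    - [0,0,0,0,-0.5]

```text
time: 4.7
eef_pos: [0.5039, -0.1922, 0.1237]
tcp_rot: [0.945, -0.326, 0.0, 0.0]
contact_force: [0.1, -0.0, 0.7]
opening: 0.454
finger_force: 25.2
```

Call:
send_rows:
  steps:
    - [0,0,-0.005,0,-0.5]
    - [0,0,-0.015,0,-0.5]
    - [0,0,-0.03,0,-0.5]
    - [0,0,-0.06,0,-0.5]
    - [0,0,-0.1,0,-0.5]
    - [0,0,-0.1,0,-0.5]
    - [0,0,-0.1,0,-0.5]

```text
time: 5.4
eef_pos: [0.5045, -0.1926, 0.2262]
tcp_rot: [0.945, -0.326, 0.002, 0.001]
contact_force: [-0.5, 1.1, -2.4]
opening: 0.448
finger_force: 25.3
```

```bash
python3 - <<'E'
from h import *
for i in range(2): print(np.array(ctrl.calibration("wrist")["tool_from_camera"])[:3].round(5).tolist())
s=ctrl.get_state(); snap("wrist","w3"); print(s["eef_pos"],s["opening"],s["finger_force"])
k=cam("wrist",s); print(proj(k,s["eef_pos"]))
cv2.imwrite('pics/w3b.png',cv2.convertScaleAbs(cv2.resize(cv2.imread('pics/w3.png'),(800,600),interpolation=cv2.INTER_CUBIC),alpha=1.8,beta=10))
E
```

```text
[[-0.00042, 0.96221, 0.2723, 0.06951], [1.0, 0.00012, 0.00112, -0.00126], [0.00105, 0.2723, -0.96221, -0.16011]]
[[-0.00042, 0.96221, 0.2723, 0.06951], [1.0, 0.00012, 0.00112, -0.00126], [0.00105, 0.2723, -0.96221, -0.16011]]
[ 0.50451261 -0.19259307  0.22616765] 0.4475316389965691 25.26960418559611
[254.7223576  238.56127496]
```

View pics/w3b.png

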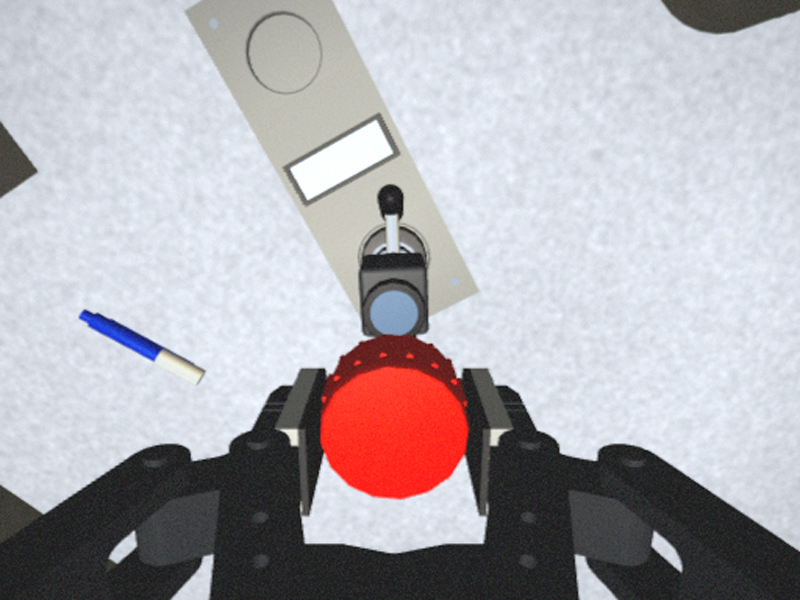

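The cap is off and held level, and the scope is still in its socket with the lens at (393,312). Its sides look parallel to the tool axes. I'll carry the cap over the recess and look there.

Call:
send_rows:
  steps:
    - [0.0327,-0.0175,0,0,-0.5]
    - [0.0654,-0.035,0,0,-0.5]
    - [0.098,-0.052,0.01,0,-0.5]
    - [0.1308,-0.0698,0.04,0,-0.5]
    - [0.1308,-0.0698,0.08,0,-0.5]
    - [0.1308,-0.0698,0.1,0,-0.5]
    - [0.1308,-0.0698,0.1,0,-0.5]
    - [0.1308,-0.0698,0.1,0,-0.5]

```text
time: 6.25
eef_pos: [0.649, -0.2175, 0.1223]
tcp_rot: [0.945, -0.326, -0.001, -0.0]
contact_force: [-0.2, -0.4, 0.2]
opening: 0.45
finger_force: 25.3
```

```bash
python3 - <<'E'
from h import *
s=ctrl.get_state(); snap("wrist","w4"); print(s["time"],s["eef_pos"],s["opening"],s["finger_force"])
k=cam("wrist",s); r=np.array([*s["eef_pos"][:2],.016])
pts=np.array([proj(k,r+[.0235*np.cos(a),.0235*np.sin(a),0]) for a in np.linspace(0,6.28,40)])
im=cv2.imread('pics/w4.png')[120:300,140:380]; im=cv2.convertScaleAbs(cv2.resize(im,(800,600),interpolation=cv2.INTER_CUBIC),alpha=1.8,beta=10)
f=800/240
for p in (pts+.5-[140,120])*f: cv2.circle(im,(int(p[0]),int(p[1])),2,(0,255,0),-1)
cv2.imwrite('pics/w4b.png',im); print((proj(k,r)-[140,120])*f, 'px per mm',f*np.abs(proj(k,r)-proj(k,r+R.from_quat(s["tcp_rot"]).apply([.001,.001,0]))))
E
```

```text
6.25 [ 0.64897547 -0.21749488  0.12228819] 0.4504843463444135 25.304516097530723
[379.07744422 216.53358908] px per mm [4.16922623 4.03227008]
```

View pics/w4b.png

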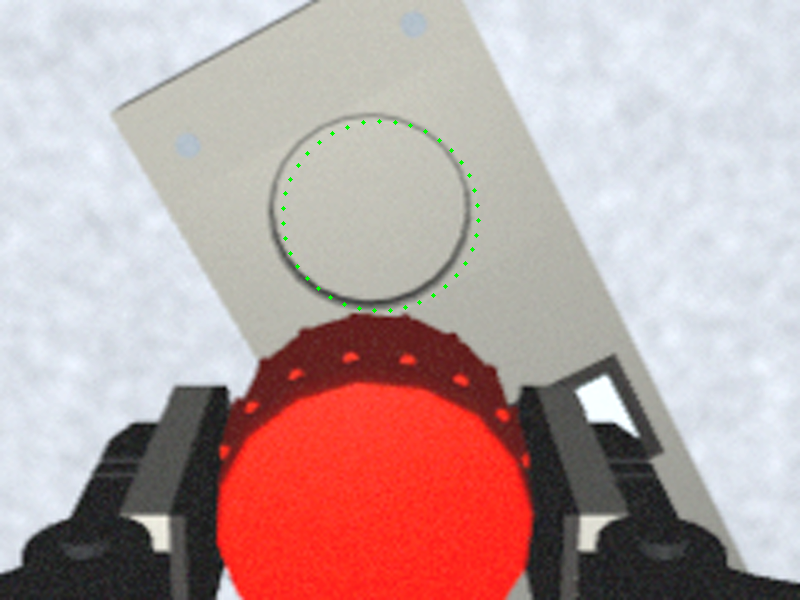

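The recess centre is at (370,208) and the predicted point under the TCP is at (379,216), so it is about +2 mm in x and -1 mm in y. Correcting and descending.

Call:
send_rows:
  steps:
    - [0.0018,-0.0009,0.03,0,-0.5]
    - [0.0018,-0.0009,0.07,0,-0.5]
    - [0.0018,-0.0009,0.1,0,-0.5]
    - [0.0018,-0.0009,0.11,0,-0.5]
    - [0.0018,-0.0009,0.114,0,-0.5]
    - [0.0018,-0.0009,0.114,0,-0.5]

```text
time: 6.9
eef_pos: [0.6529, -0.2189, 0.0115]
tcp_rot: [0.945, -0.326, 0.002, 0.0]
contact_force: [-0.4, -0.8, -0.2]
opening: 0.447
finger_force: 25.3
```

Call:
send_rows:
  steps:
    - [0,0,0.003,0,-0.5]
    - [0,0,0.005,0,-0.5]
    - [0,0,0.007,0,-0.5]
    - [0,0,0.008,0,-0.5]
    - [0,0,0.008,0,-0.5]

```text
time: 7.4
eef_pos: [0.6514, -0.2181, 0.0012]
tcp_rot: [0.945, -0.326, -0.0, -0.0]
contact_force: [-0.3, 0.5, 0.1]
opening: 0.452
finger_force: 25.3
```

Call:
send_rows:
  steps:
    - [0,0,0.001,0,-0.5]
    - [0,0,0.002,0,-0.5]
    - [0,0,0.003,0,-0.5]
    - [0,0,0.003,0,-0.5]

```text
time: 7.8
eef_pos: [0.6516, -0.2182, -0.0014]
tcp_rot: [0.945, -0.326, -0.0, -0.0]
contact_force: [-1.8, -0.2, 1.4]
opening: 0.452
finger_force: 25.5
```

Call:
send_rows:
  steps:
    - [0,0,0.0007,0,-0.5]
    - [0,0,0.0014,0,-0.5]
    - [0,0,0.0014,0,-0.5]

```text
time: 8.1
eef_pos: [0.6517, -0.2182, -0.0015]
tcp_rot: [0.945, -0.326, -0.0, -0.0]
contact_force: [-4.1, 1.6, 7.7]
opening: 0.446
finger_force: 25.9
```

Call:
send_rows:
  steps:
    - [0,0,-0.001,0,-0.2]
    - [0,0,-0.001,0,0.2]
    - [0,0,-0.001,0,0.4]
    - [0,0,-0.001,0,0.4]
    - [0,0,-0.02,0,0.4]
    - [0,0,-0.06,0,0.6]
    - [0,0,-0.11,0,1]
    - [-0.03,0.02,-0.16,0,1]
    - [-0.03,0.02,-0.16,0,1]
    - [-0.03,0.02,-0.16,0,1]
    - [-0.03,0.02,-0.16,0,1]

```text
time: 9.2
eef_pos: [0.6152, -0.2152, 0.1563]
tcp_rot: [0.945, -0.326, -0.0, -0.0]
contact_force: [0.3, -0.0, -0.3]
opening: 0.997
finger_force: 0.0
```

```bash
python3 - <<'E'
from h import *
s=ctrl.get_state(); snap("wrist","w5"); print(s["time"],s["eef_pos"],s["opening"])
k=cam("wrist",s); print("rec",proj(k,np.array([.6516,-.2182,.035]))*1.5625,"scope",proj(k,np.array([.5039,-.1922,.151]))*1.5625)
cv2.imwrite('pics/w5b.png',cv2.convertScaleAbs(cv2.resize(cv2.imread('pics/w5.png'),(800,600),interpolation=cv2.INTER_CUBIC),alpha=1.8,beta=10))
E
```

```text
9.2 [ 0.61524491 -0.21516635  0.15625044] 0.9969421695029373
rec [358.25092657 225.80333157] scope [529.42004197 612.86379194]
```

View pics/w5b.png

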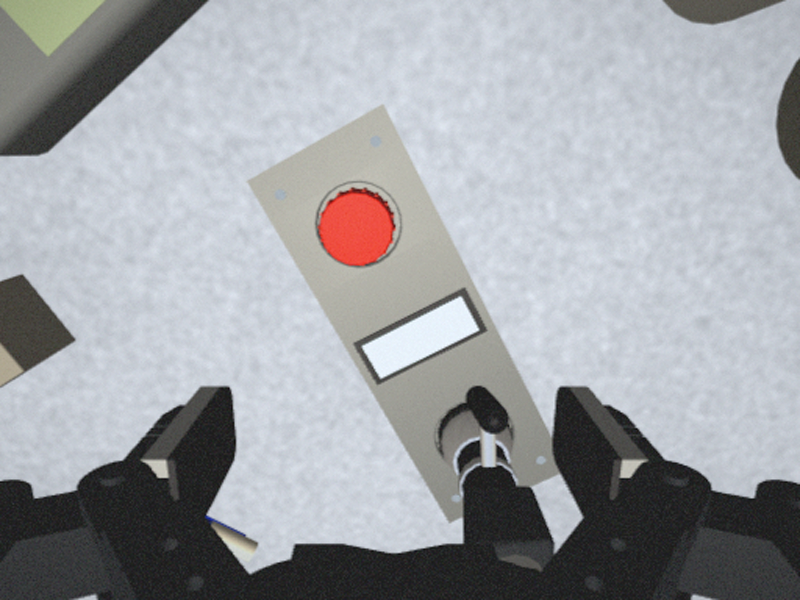

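The cap sits in the recess at (357,228) with an even gap all round. Next I'll move over the scope and grip its housing.

Call:
send_rows:
  steps:
    - [-0.034,0.017,-0.01,0,1]
    - [-0.068,0.034,-0.01,0,1]
    - [-0.1017,0.0507,-0.01,0,1]
    - [-0.1017,0.0507,-0.01,0,1]
    - [-0.1017,0.0507,0,0,1]
    - [-0.1017,0.0507,0.03,0,1]
    - [-0.1017,0.0507,0.06,0,1]
    - [-0.1017,0.0507,0.084,0,1]
    - [-0.1017,0.0507,0.084,0,1]
    - [-0.1017,0.0507,0.084,0,1]

```text
time: 10.25
eef_pos: [0.5047, -0.1926, 0.072]
tcp_rot: [0.945, -0.326, -0.001, -0.0]
contact_force: [0.2, -0.4, 0.1]
opening: 1.0
finger_force: 0.0
```

Call:
send_rows:
  steps:
    - [0,0,0,0,0.4]
    - [0,0,0,0,0]
    - [0,0,0,0,-0.2]
    - [0,0,0,0,-0.5]
    - [0,0,0,0,-0.8]
    - [0,0,0,0,-0.8]
    - [0,0,0,0,-0.8]
  squeeze: 40

```text
time: 10.95
eef_pos: [0.505, -0.1929, 0.0737]
tcp_rot: [0.945, -0.326, 0.001, 0.0]
contact_force: [1.0, 0.7, 3.5]
opening: 0.397
finger_force: 43.7
```

Call:
send_rows:
  steps:
    - [0,0,0,0,-0.9]
    - [0,0,0,0,-0.9]
    - [0,0,-0.005,0,-0.9]
    - [0,0,-0.01,0,-0.9]
    - [0,0,-0.02,0,-0.9]
    - [0,0,-0.04,0,-0.9]
    - [0,0,-0.08,0,-0.9]
    - [0,0,-0.12,0,-0.9]
    - [0,0,-0.15,0,-0.9]
    - [0,0,-0.15,0,-0.9]
    - [0,0,-0.15,0,-0.9]
  squeeze: 80

```text
time: 12.05
eef_pos: [0.5037, -0.1923, 0.2224]
tcp_rot: [0.945, -0.326, -0.0, -0.0]
contact_force: [-0.4, 0.4, -3.6]
opening: 0.39
finger_force: 79.4
```

Call:
send_rows:
  steps:
    - [0,0,0,0,-0.9]
    - [0,0,0,0,-0.9]

```text
time: 12.25
eef_pos: [0.5029, -0.1918, 0.2199]
tcp_rot: [0.945, -0.326, -0.003, -0.001]
contact_force: [-0.7, -0.8, -3.4]
opening: 0.39
finger_force: 79.3
```

Lifted cleanly at about 0.36 kg. Now I'll carry it toward the beam, stop short of the ring, turn about -33° and look.

Call:
send_rows:
  steps:
    - [-0.01,-0.008,-0.01,-1,-0.9]
    - [-0.04,-0.034,-0.02,-4,-0.9]
    - [-0.08,-0.068,-0.03,-8,-0.9]
    - [-0.12,-0.102,-0.03,-13,-0.9]
    - [-0.16,-0.136,-0.03,-18,-0.9]
    - [-0.2,-0.17,-0.03,-22,-0.9]
    - [-0.24,-0.205,-0.03,-26,-0.9]
    - [-0.275,-0.235,-0.03,-30,-0.9]
    - [-0.305,-0.26,-0.03,-32,-0.9]
    - [-0.318,-0.272,-0.03,-33,-0.9]
    - [-0.321,-0.274,-0.03,-33,-0.9]
    - [-0.321,-0.274,-0.03,-33,-0.9]

```text
time: 13.45
eef_pos: [0.4199, 0.2215, 0.2528]
tcp_rot: [0.999, -0.043, -0.0, 0.0]
contact_force: [-0.3, -0.3, -2.9]
opening: 0.388
finger_force: 79.8
```

Call:
send_rows:
  steps:
    - [0,0,0,0,-0.9]
    - [0,0,0,0,-0.9]
    - [0,0,0,0,-0.9]

```text
time: 13.75
eef_pos: [0.421, 0.2201, 0.2529]
tcp_rot: [0.999, -0.045, -0.0, 0.0]
contact_force: [0.4, 0.6, -3.1]
opening: 0.387
finger_force: 79.8
```

```bash
python3 - <<'E'
from h import *
s=ctrl.get_state(); snap("wrist","w6"); print(s["time"],s["eef_pos"],s["opening"],s["finger_force"],s["contact_force"],s["qpos"].round(2))
print(R.from_quat(s["tcp_rot"]).as_matrix().round(4).tolist())
k=cam("wrist",s); print("ring",proj(k,np.array([.519,.222,.1]))*1.5625)
cv2.imwrite('pics/w6b.png',cv2.convertScaleAbs(cv2.resize(cv2.imread('pics/w6.png'),(800,600),interpolation=cv2.INTER_CUBIC),alpha=2.2,beta=10))
E
```

```text
13.75 [0.42096052 0.22012654 0.25291938] 0.38659311410385633 79.81893539428711 [ 0.40731855  0.62079968 -3.10489646] [ 0.27 -0.2   2.01 -0.    1.33  1.93]
[[0.9959, -0.0905, -0.0001], [-0.0905, -0.9959, -0.0001], [-0.0001, 0.0001, -1.0]]
ring [375.76378922  97.03372034]
```

View pics/w6b.png

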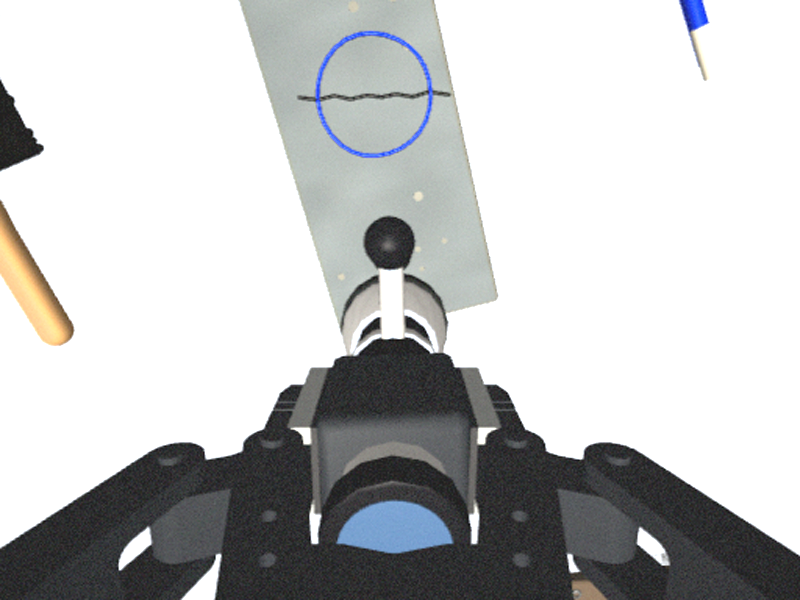

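The wrist view shows the ring spanning about (317–432, 31–157) with its centre at (374.5,94), and the crack running from (298,98) to (450,94). The foot is at about (342–447), with its front edge near row 274. I'll fit these numerically.

```bash
cat > fit.py <<'E'
from h import *
def fit(im,k,box):
    x0,y0,x1,y1=box; c=im[y0:y1,x0:x1].astype(int); b,g,r=c[...,0],c[...,1],c[...,2]
    blue=(b-r>0.35*b.max())&(b-g>0.2*b.max()); ys,xs=np.nonzero(blue)
    P=np.array([ray(k,(x+x0,y+y0),.1)[:2] for x,y in zip(xs,ys)])
    A=np.c_[2*P,np.ones(len(P))]; a=np.linalg.lstsq(A,(P**2).sum(1),rcond=None)[0]
    rad=np.sqrt(a[2]+a[0]**2+a[1]**2); cen=a[:2]
    gr=(b+g+r)/3; med=np.median(gr); ys,xs=np.nonzero((gr<.55*med)&(b-r<.25*b.max()))
    Q=np.array([ray(k,(x+x0,y+y0),.1)[:2] for x,y in zip(xs,ys)])
    Q=Q[(np.linalg.norm(Q-cen,axis=1)<.045)&(np.abs(Q[:,0]-cen[0])<.012)]
    m=Q.mean(0); v=np.linalg.svd(Q-m)[2][0]; ang=np.degrees(np.arctan2(v[1],v[0]))%180
    e=np.c_[(Q-m)@v]; return len(P),cen,rad,len(Q),m,ang,e.min(),e.max()
E
python3 - <<'E'
from fit import *
s=ctrl.get_state(); k=cam("wrist",s); im=cv2.imread('pics/w6.png')
print(fit(im,k,(170,10,300,115)))
for d in(.058,.0625):
  pts=np.array([proj(k,s["eef_pos"]+R.from_quat(s["tcp_rot"]).apply([.023*np.cos(a),.023*np.sin(a),d])) for a in np.linspace(0,6.28,80)])*1.5625
  print("foot",pts.min(0),pts.max(0))
x=R.from_quat(s["tcp_rot"]).as_matrix()[:,0]; print("yaw",np.degrees(np.arctan2(x[1],x[0])))
E
```

```text
(552, array([0.51995655, 0.22351893]), np.float64(0.03125164141386751), 182, array([0.51989094, 0.22321483]), np.float64(86.67280004146778), np.float64(-0.040900372742671776), np.float64(0.04118022255769007))
foot [341.96000319 266.93697005] [449.77490465 369.69862795]
foot [342.92727851 264.68660412] [448.73761108 365.70781132]
yaw -5.180494386514292
```

```bash
python3 - <<'E'
from h import *
s=ctrl.get_state(); k=cam("wrist",s); g=cv2.cvtColor(cv2.imread('pics/w6.png'),6)
for c in(236,240,264,268): print(c,g[164:196,c].tolist())
for r in(195,205): print(r,g[r,212:294].tolist())
T=R.from_quat(s["tcp_rot"])
for c in(236,240,264,268):
    pts=[proj(k,s["eef_pos"]+T.apply([.023*np.cos(a),.023*np.sin(a),.0625])) for a in np.linspace(-1.5,1.5,300)]
    print(c,min(pts,key=lambda p:abs(p[0]-c))[1])
E
```

```text
236 [34, 56, 73, 82, 82, 83, 84, 83, 84, 82, 83, 84, 87, 83, 59, 12, 17, 23, 27, 43, 69, 75, 80, 80, 80, 81, 80, 79, 84, 84, 84, 83]
240 [21, 21, 18, 18, 15, 24, 46, 64, 83, 82, 83, 78, 45, 11, 22, 23, 26, 43, 66, 73, 74, 77, 77, 79, 81, 82, 82, 85, 83, 85, 86, 84]
264 [80, 84, 83, 84, 85, 83, 87, 86, 87, 87, 87, 83, 53, 10, 15, 23, 31, 50, 64, 70, 71, 72, 73, 72, 71, 75, 77, 78, 77, 80, 77, 78]
268 [83, 85, 85, 84, 85, 84, 86, 89, 89, 87, 85, 86, 86, 82, 56, 13, 17, 22, 25, 37, 58, 67, 72, 72, 71, 73, 74, 74, 72, 71, 73, 75]
195 [113, 89, 87, 85, 84, 83, 84, 83, 59, 29, 21, 24, 55, 78, 83, 82, 84, 85, 85, 86, 81, 82, 84, 85, 83, 83, 87, 86, 84, 86, 85, 99, 117, 129, 134, 136, 138, 139, 136, 135, 135, 134, 133, 131, 121, 104, 79, 78, 81, 81, 80, 80, 78, 78, 78, 78, 75, 73, 72, 73, 75, 73, 73, 70, 71, 68, 69, 65, 50, 31, 23, 47, 73, 80, 82, 81, 83, 83, 82, 84, 84, 85]
205 [144, 142, 144, 117, 88, 81, 53, 33, 74, 83, 87, 87, 87, 87, 88, 90, 91, 87, 90, 110, 130, 137, 136, 136, 131, 110, 59, 10, 10, 18, 19, 61, 105, 126, 134, 136, 139, 139, 137, 135, 134, 133, 132, 131, 126, 109, 79, 34, 14, 12, 10, 10, 11, 18, 82, 120, 134, 138, 135, 137, 122, 91, 76, 77, 77, 75, 71, 72, 71, 72, 70, 68, 46, 29, 68, 124, 140, 138, 138, 137, 138, 139]
236 174.01094842122396
240 172.04133280970115
264 171.08463324758745
268 172.5863968039204
```

Call:
send_rows:
  steps:
    - [0.025,-0.003,0,-1,-0.9]
    - [0.055,-0.007,0,-1.9,-0.9]
    - [0.085,-0.01,0.01,-1.9,-0.9]
    - [0.1003,-0.012,0.03,-1.9,-0.9]
    - [0.1003,-0.012,0.05,-1.9,-0.9]
    - [0.1003,-0.012,0.065,-1.9,-0.9]
    - [0.1003,-0.012,0.075,-1.9,-0.9]
    - [0.1003,-0.012,0.078,-1.9,-0.9]
    - [0.1003,-0.012,0.078,-1.9,-0.9]
    - [0.1003,-0.012,0.078,-1.9,-0.9]
    - [0.1003,-0.012,0.078,-1.9,-0.9]

```text
time: 14.9
eef_pos: [0.5222, 0.2244, 0.1763]
tcp_rot: [1.0, -0.028, 0.001, -0.0]
contact_force: [-0.4, 0.1, -3.3]
opening: 0.389
finger_force: 79.9
```

```bash
python3 - <<'E'
from fit import *
s=ctrl.get_state(); im=snap("wrist","w7"); snap("top","t7"); x=R.from_quat(s["tcp_rot"]).as_matrix()[:,0]
print(s["time"],s["eef_pos"],np.degrees(np.arctan2(x[1],x[0])),s["contact_force"],s["finger_force"])
k=cam("wrist",s); g=cv2.cvtColor(cv2.imread('pics/w7.png'),6); c=cv2.imread('pics/w7.png').astype(int)
print("pred ring",proj(k,np.array([.52,.2234,.1])))
bl=(c[...,0]-c[...,2]>35)&(c[...,0]-c[...,1]>20); bl[:120]=0; bl[240:]=0; bl[:,:190]=0; bl[:,320:]=0
ys,xs=np.nonzero(bl); print("blue",len(xs),xs.min(),xs.max(),ys.min(),ys.max())
P=np.array([ray(k,p,.1)[:2] for p in zip(xs,ys)]); A=np.c_[2*P,np.ones(len(P))]; a=np.linalg.lstsq(A,(P**2).sum(1),rcond=None)[0]; print("ring",a[:2],np.sqrt(a[2]+a[0]**2+a[1]**2))
E
```

```text
14.9 [0.52223002 0.22437894 0.17632494] -3.171148438706925 [-0.35764855  0.10751287 -3.3305945 ] 79.90471601486206
pred ring [254.80513758 199.99974858]
blue 509 211 299 157 227
ring [0.52015449 0.22326607] 0.031093111501592476
```

```bash
python3 - <<'E'
from h import *
s=ctrl.get_state(); k=cam("wrist",s); g=cv2.cvtColor(cv2.imread('pics/w7.png'),6)
for c in(236,240,264,268): print(c,g[156:192,c].tolist())
T=R.from_quat(s["tcp_rot"])
for c in(236,240,264,268):
    pts=[proj(k,s["eef_pos"]+T.apply([.023*np.cos(a),.023*np.sin(a),.0625])) for a in np.linspace(-1.5,1.5,300)]
    print(c,min(pts,key=lambda p:abs(p[0]-c))[1])
print(g[205,206:300].tolist())
E
```

```text
236 [20, 12, 18, 21, 21, 23, 16, 25, 40, 61, 78, 88, 88, 87, 87, 87, 87, 87, 88, 88, 89, 85, 61, 10, 16, 24, 26, 46, 74, 81, 85, 86, 85, 85, 84, 86]
240 [22, 17, 16, 15, 22, 21, 21, 18, 20, 15, 18, 12, 11, 28, 58, 76, 88, 87, 86, 84, 46, 15, 20, 24, 31, 47, 71, 80, 80, 83, 81, 83, 86, 86, 85, 87]
264 [16, 12, 18, 28, 47, 64, 76, 82, 84, 86, 88, 88, 89, 89, 89, 90, 90, 90, 87, 84, 55, 16, 20, 20, 30, 53, 70, 73, 75, 77, 75, 76, 77, 79, 82, 82]
268 [88, 79, 41, 53, 47, 63, 89, 91, 91, 90, 90, 90, 91, 90, 88, 89, 90, 91, 89, 90, 89, 87, 56, 18, 20, 25, 25, 41, 66, 71, 76, 77, 78, 77, 78, 76]
236 174.06084994676831
240 172.09132147191897
264 171.13454365407696
268 172.6361996402082
[88, 87, 88, 88, 89, 70, 56, 41, 48, 79, 90, 88, 59, 26, 78, 89, 91, 91, 93, 92, 92, 94, 93, 94, 95, 116, 139, 144, 143, 144, 140, 115, 65, 11, 13, 15, 10, 62, 109, 134, 142, 145, 146, 146, 146, 143, 142, 142, 141, 140, 133, 117, 84, 38, 11, 14, 11, 12, 17, 11, 88, 127, 142, 145, 144, 144, 130, 96, 79, 81, 82, 77, 77, 76, 77, 78, 73, 73, 47, 26, 46, 80, 92, 92, 89, 90, 92, 91, 90, 90, 64, 58, 48, 81]
```

Call:
send_rows:
  steps:
    - [0.001,0.0015,0.003,0,-0.9]
    - [0.001,0.0015,0.006,0,-0.9]
    - [0.001,0.0015,0.009,0,-0.9]
    - [0.001,0.0015,0.011,0,-0.9]
    - [0.001,0.0015,0.011,0,-0.9]
    - [0.001,0.0015,0.011,0,-0.9]

```text
time: 15.6
eef_pos: [0.5225, 0.2226, 0.164]
tcp_rot: [1.0, -0.028, -0.0, 0.0]
contact_force: [-0.8, -1.2, -2.3]
opening: 0.391
finger_force: 80.0
```

Call:
send_rows:
  steps:
    - [0,0,0.001,0,-0.9]
    - [0,0,0.002,0,-0.9]
    - [0,0,0.002,0,-0.9]
    - [0,0,0.002,0,-0.9]

```text
time: 16.0
eef_pos: [0.5227, 0.2226, 0.1628]
tcp_rot: [1.0, -0.028, 0.0, 0.0]
contact_force: [-2.8, -1.2, 3.5]
opening: 0.387
finger_force: 80.2
```

Call:
send_rows:
  steps:
    - [0,0,0.0004,0,-0.9]
    - [0,0,0.0007,0,-0.9]
    - [0,0,0.0007,0,-0.9]
    - [0,0,0.0007,0,-0.9]
    - [0,0,0.0007,0,-0.9]

```text
time: 16.5
eef_pos: [0.5228, 0.2226, 0.1623]
tcp_rot: [1.0, -0.028, 0.0, 0.0]
contact_force: [-3.9, -0.9, 6.0]
opening: 0.39
finger_force: 80.5
```

```bash
python3 - <<'E'
from h import *
F=[]
for i in range(6):
    c=ctrl.read_camera("wrist")[:,:,::-1].astype(int); s=ctrl.get_state(); F.append(s["contact_force"])
print(np.mean(F,0),np.std(F,0),s["eef_pos"],s["wrist_torque"])
k=cam("wrist",s); cv2.imwrite('pics/w8.png',c); g=c.mean(2).astype(int)
bl=(c[...,0]-c[...,2]>35)&(c[...,0]-c[...,1]>20); bl[:120]=0; bl[260:]=0; bl[:,:190]=0; bl[:,320:]=0
ys,xs=np.nonzero(bl); P=np.array([ray(k,p,.1)[:2] for p in zip(xs,ys)]); A=np.c_[2*P,np.ones(len(P))]; a=np.linalg.lstsq(A,(P**2).sum(1),rcond=None)[0]; cen=a[:2]; print("ring",cen,np.sqrt(a[2]+cen@cen))
# foot edge: walk inward from ring along rays in the visible front half
E=[]; inner=[]
for t in np.radians(np.arange(-90,91,5)-3):
    rs=np.arange(.0295,.015,-.0002); u=[proj(k,np.array([*(cen+r*np.array([np.cos(t),np.sin(t)])),.1])) for r in rs]
    v=cv2.remap(g.astype(np.float32),np.float32([u]),None,1)[0]
    j=np.nonzero(v<55)[0]
    j=j[rs[j]<.0285] if len(j) else j
    E.append((int(round(np.degrees(t))),round(1e3*rs[j[0]],1) if len(j) else None))
print(E)
E
```

```text
[-2.97723878 -1.2315131   5.83422511] [0.50205591 0.53570019 0.4688099 ] [0.52278599 0.22258391 0.16226117] [-0.30862267  0.76052435 -0.05813952]
ring [0.52033215 0.22322012] 0.031040299784779717
[(-93, np.float64(28.3)), (-88, np.float64(22.5)), (-83, np.float64(21.9)), (-78, np.float64(21.9)), (-73, np.float64(21.9)), (-68, np.float64(22.1)), (-63, np.float64(21.9)), (-58, np.float64(21.7)), (-53, np.float64(21.7)), (-48, np.float64(21.7)), (-43, np.float64(21.9)), (-38, np.float64(21.7)), (-33, np.float64(21.7)), (-28, np.float64(21.5)), (-23, np.float64(21.9)), (-18, np.float64(21.7)), (-13, np.float64(28.3)), (-8, np.float64(28.3)), (-3, np.float64(28.3)), (2, np.float64(28.3)), (7, np.float64(28.3)), (12, np.float64(28.3)), (17, np.float64(21.9)), (22, np.float64(22.1)), (27, np.float64(21.9)), (32, np.float64(22.1)), (37, np.float64(22.1)), (42, np.float64(22.5)), (47, np.float64(22.5)), (52, np.float64(22.3)), (57, np.float64(22.5)), (62, np.float64(22.7)), (67, np.float64(22.9)), (72, np.float64(22.9)), (77, np.float64(22.9)), (82, np.float64(23.1)), (87, np.float64(28.3))][ WARN:0@0.860] global loadsave.cpp:1063 imwrite_ Unsupported depth image for selected encoder is fallbacked to CV_8U.
```

The foot lies flat inside the ring, centred to about 1 mm, with roughly 9 N on the concrete. I'll add a slight nudge and then hand in.

Call:
send_rows:
  steps:
    - [0,0,0.0002,0,-0.9]
    - [0,0,0.0002,0,-0.9]
    - [0,0,0.0002,0,-0.9]
    - [0,0,0.0002,0,-0.9]
    - [0,0,0.0002,0,-0.9]

```text
time: 17.3
eef_pos: [0.5228, 0.2226, 0.1622]
tcp_rot: [1.0, -0.028, 0.0, 0.0]
contact_force: [-4.0, -1.7, 6.3]
opening: 0.392
finger_force: 80.6
```

```bash
python3 - <<'E'
from h import *
F=[]
for i in range(5): ctrl.read_camera("top"); s=ctrl.get_state(); F.append(s["contact_force"])
print(np.mean(F,0),s["eef_pos"],s["tcp_rot"])
if 4.5<np.mean(F,0)[2]<9: print(ctrl.sign_off())
E
```

```text
[-3.40733679 -0.90814519  6.17558255] [0.52280096 0.22259061 0.16220835] [ 9.99615707e-01 -2.77187644e-02  3.29559104e-04  1.14356018e-05]
the job is handed in; nothing more can be done
None
```

The job is handed in, with no verdict returned: the cap is seated in the recess, and the scope is still gripped upright inside the ring, its scale set across the fitted crack line and pressed down at about 9.5 N.

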